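Set the variable transformer to the taped mark and switch it on

TASK

Set the bench transformer for the drill: with a fingertip pushing on one side of the big dial's grip bar (do not pinch the bar), turn the dial clockwise until its pointer lines up with the dark line drawn on the strip of tape stuck over the scale, and stop there. Then switch the transformer on by pressing down the raised half of its rocker switch, and leave the dial on the line. Leave the loose things on and around the transformer where they are.

Things in the scene. Friction and masses are not known exactly. Their poses are not given: they have to be found in the camera images.
- variac: bench variable transformer, a heavy fixed grey sheet-metal case 200 (x) x 260 (y) x 150 mm high with a flat dark top. Origin at the centre of its underside, x from its front (meter and sockets, nearer the robot) to its back, y to its left. On top: a round aluminium scale plate (radius 80 mm, 2 mm thick) with the dial, centred 45 mm to +y of the case centre; a rocker switch on the front right; a roll of tape on the back right.
- dial_axis (a point): point on the vertical turning axis of the dial, at the top of the grip bar (187 mm above the table). The black dial has a round skirt of radius 47 mm whose top is 161 mm above the table, and across the middle of it an upright grip bar 88 mm long, 18 mm wide with rounded ends, standing from 161 to 187 mm above the table. The dial stays where it is left; it needs about 4 N pushed square on the bar 35 mm from the axis.
- dial (a joint): angle of the dial, rad, grows clockwise seen from above, 0 to 5.24; at 0 the pointer stands 150 degrees counter-clockwise (from above) of the case's x axis
- pointer_tip (a point): tip of the dial's pointer, 62 mm from the axis and 155 mm above the table: a flat black tongue 5 mm wide that sticks out of the skirt below one end of the grip bar, in line with the bar; a white stripe on the bar's top runs towards it
- tape_line (a point): inner end of the dark line (2 mm wide, 21 mm long, radial) on the strip of tan masking tape (22 x 16 mm) stuck on the scale plate; 62 mm from the dial's axis, 153 mm above the table. It lies 0.6 to 3.2 rad clockwise of the pointer at the start.
- rocker (a joint): rocker switch, rad: 0 is off (its front half raised), 0.42 is fully on (front half pressed level). It stays where it is left and takes about 2 N at the end of the raised half, which bears a short white line.
- rocker_on (a point): middle of the top face of the rocker's raised (front) half, 15 mm in front of the rocker's pivot line, which runs along the case's y axis 157 mm above the table. The rocker is 41 mm long (along the case's x) and 28 mm wide; off, the front half rises 24 degrees to the front, to 165 mm above the table; pressed fully on it lies level at 157 mm, just above its 155 mm high frame.
- tape_roll: loose roll of masking tape, 80 mm across, 24 mm high, lying on the back right of the transformer's top; to be left alone. Origin at the centre of its underside.
- screw_cup: loose green cup full of screws, 74 mm across, 80 mm high, on the table to the right of the transformer; leave alone. Origin under its centre.
- butt_hinge: loose rusty butt hinge, 76 x 100 x 10 mm, on the table to the left of the transformer; leave alone. Origin under its centre.
- pencil: loose red flat carpenter's pencil, 175 x 14 x 7 mm, on the table in front of the transformer; leave alone. Origin under its centre.
- screwdriver: loose screwdriver, 200 mm long, on the table behind the transformer; leave alone. Origin under its middle.
- pull_ring: loose steel pull ring, 68 mm across, 8 mm high, on the table to the left of the transformer, towards its back; leave alone. Origin under its centre.

How it is judged:
On the way, in this order (a step that is already met when the one before it is completed fails the run):
1. the dial stands still with its pointer on the tape's line (within 3.5 mm at the pointer's tip), the switch still off (horizontal distance between pointer_tip and tape_line below 0.0035 m and velocity of joint dial between -0.05 and 0.05 rad/s and value of joint rocker below 0.15 rad), for 0.3 s.
2. the rocker is pressed over to on (0.30 rad or more) (value of joint rocker above 0.3 rad), for 0.2 s.
At the end, for the whole second after the job is handed in: the pointer's tip is within 3.5 mm (about 3 degrees) of the inner end of the tape's line, the dial is still, the rocker is on (at least 0.30 of 0.42 rad), and the loose things are at rest (horizontal distance between pointer_tip and tape_line below 0.0035 m and velocity of joint dial between -0.05 and 0.05 rad/s and value of joint rocker above 0.3 rad and linear speed of each of tape_roll, screw_cup, butt_hinge, pencil, screwdriver, pull_ring below 0.02 m/s); the robot touches nothing.
It fails at once if the grip bar is pinched: the fingers press on both of its flanks at once (more than 1 N on each) (contact force between the fingers and dial_c0 above 1 N and contact force between the fingers and dial_c1 above 1 N).
It fails at once if one of the loose things (tape roll, cup, hinge, pencil, screwdriver, ring) is moved or lifted by more than 15 mm (distance of any of tape_roll, screw_cup, butt_hinge, pencil, screwdriver, pull_ring from where it was at the start of the episode above 0.015 m).
It also fails if it takes over 54 s, if anything falls off the work surface, if the arm or the gripper's body presses on something with over 40 N, if the wrist force passes 120 N, or if a joint passes its speed limit or range.

ROBOT

A 7-joint arm with a two-finger parallel gripper is mounted at the origin on the work surface. World frame = base frame: x ahead of the robot, y to its left, z up, the work surface at z = 0. Lengths are in m, angles in rad, forces in N, time in s.
With the tool pointing down it reaches from about 0.425 to 1.025 m from the base axis. Payload 9.4 kg.
Tool frame: the origin (TCP) lies at the very end of the fingers, on their centre line; the grasp point (between the pads) lies 19 mm behind it; z points along the fingers, y is the direction in which the jaws open and shut (so a half turn about z gives the same grasp; the last joint's range is limited). The gripper opens to 85 mm and grips with 20 to 120 N. Pads are 22 mm wide; open, the fingers measure 114 mm over their backs; the gripper's body (76 mm by 85 mm) begins 54 mm behind the grasp point. The pads swing forward as they close: fully open they stand 13 mm farther back than shut.
Start: joints at [1.269, 0.599, -0.003, 1.599, 0.002, 0.943, -0.08], TCP at [0.162, -0.707, 0.231] pointing down, gripper open.
Joint ranges: [-2.57, 2.57], [-0.35, 1.97], [-1.29, 1.29], [0.11, 2.56], [-1.05, 4.19], [0.11, 1.86], [-2.63, 2.63]. Speed limits (rad/s): [2.22, 2.22, 3.01, 3.01, 3.14, 3.14, 3.14].

INTERFACE

Orientations are given as a unit quaternion [w, x, y, z].
In Python, from bench import manip, optics gives the robot as it stands.
- The arm moves only by the tool play_rows, never from a script. Its argument "moves" is a list of rows, each a list of 4 numbers: the shift along the tool's x, y, z each as a share of 6 cm, from -1 to 1, then the turn about the tool's z as a share of 0.08 rad, from -1 to 1. A call has 1 to 12 rows; each row shifts and turns the commanded pose from where the row before left it, along the tool's axes as they then stand; what a row does not reach is not made up. A row lasts 1/8 s, in which the tool goes at most 62.5 mm and 10.7 degrees, less where a joint would pass 70% of its speed; a pose out of reach is approached as far as the arm can. A call with a number of a shift or a turn outside -1 to 1 is refused whole. A call with a gripper value outside its range is refused whole. "gripper" is the gripper command: -1 is shut, 1 is fully open, values between are in proportion, set as the call begins (left out, the last holds). The fingers move at their own pace and stop on an object; "grip_force" is the grip in N (left out, the last holds). Time passes only in rows, so rows that do not move let the fingers close. It gives the time, the measured TCP pose, the force and the opening at its end, in the units of the state.
- manip.get_state(): the state, without advancing time (a new reading comes with each control period).
- optics.get_image(name): name is "scene" or "side" or "wrist"; returns a dict with "image" (400x640x3 uint8, red, green, blue), "z_map" (400x640 float32, m along the optical axis (not along the pixel's ray), 0 where there is no reading), "intrinsics" (3x3 intrinsics, pixels), "rvec" (rotation vector, rad) and "tvec" (3), from world to camera coordinates, as OpenCV has them; the wrist camera has in their place "mount" (4x4, takes a point from camera to tool coordinates, whose origin is the TCP and whose axes are the flange's). Camera axes: x right, y down, z forward; pixel columns grow to the right and rows downward; lengths in m; the calibration is good to about 2 mm. The wrist camera is an equidistant fisheye: a pixel r from the principal point sees the ray r / f radians off the axis. A picture is of the moment at which its call begins: read the wrist's pose just before it.
- manip.sign_off(): hands the job in, once; it reports no verdict.
The state is a dict: "t": time; "qpos": joint angles; "joint_vel": joint speeds; "joint_torque": joint torques, N m; "ee_pos": TCP position; "eef_rot": TCP orientation; "force": force on the tool from outside, world axes, zero at the start; "wrist_torque": the same for the moment, N m; "grip_width": finger opening in m.
Only numpy, scipy, OpenCV 4.12 (cv2) and the standard library are available. Lean on these libraries where they do the work, as an engineer would, in place of code of your own. Each camera call takes 0.05 s, during which the arm holds its last target. There are 200 camera calls.

## Working session

There is one attempt and no reset: what is moved stays moved. The work goes in short steps, Python scripts to look and compute and a tool call to move; the robot and the scene stay as the last step left them, time stands still between calls to the robot, and variables do not carry over. Pictures are saved under pics/ and viewed, about 8 in all and at most 12, crops included, and the job is handed in when it is done.

Besides the shell and the picture viewer there is one more tool, called after "Request:" as name([rows], argument=value, ...), one row to a line, values as JSON. play_rows: Moves the arm, as the interface text tells. Shift numbers are shares of 6 cm and turn numbers shares of 0.08 rad, none past 1 either way. Its arguments: {"type":"object","properties":{"moves":{"type":"array"},"gripper":{"type":"number"},"grip_force":{"type":"number"}},"required":["moves"]}

```bash
mkdir -p pics; cat > h.py <<'E'
import numpy as np, cv2
from bench import manip, optics
from scipy.spatial.transform import Rotation as R
def grab(n,f):
    s=manip.get_state(); d=optics.get_image(n); cv2.imwrite('pics/'+f+'.png',d['image'][:,:,::-1]); np.save('pics/'+f+'.npy',dict(d,state=s),allow_pickle=True); return d,s
def ray(d,uv,s=None):
    K=d['intrinsics']; x=(uv[0]-K[0,2])/K[0,0]; y=(uv[1]-K[1,2])/K[1,1]
    if 'mount' in d:
        s=s or d['state']; th=np.hypot(x,y); k=np.sin(th)/th if th>1e-9 else 1
        v=np.array([x*k,y*k,np.cos(th)]); w,a,b,c=s['eef_rot']; Rt=R.from_quat([a,b,c,w]).as_matrix(); M=np.array(d['mount'])
        return np.array(s['ee_pos'])+Rt@M[:3,3], Rt@M[:3,:3]@v
    Rm=cv2.Rodrigues(np.array(d['rvec'],float))[0]; return -Rm.T@np.array(d['tvec']).ravel(), Rm.T@np.array([x,y,1])
def plane(d,uv,z):
    o,v=ray(d,uv); return o+v*(z-o[2])/v[2]
def load(f): return np.load('pics/'+f+'.npy',allow_pickle=True).item()
E
python3 - <<'E'
from h import *
for n in('scene','side'): d,s=grab(n,n+'0'); print(d['intrinsics'],ray(d,(320,200)))
print({k:np.round(v,3) for k,v in s.items()})
a=cv2.imread('pics/scene0.png');b=cv2.imread('pics/side0.png');cv2.imwrite('pics/both.png',cv2.resize(np.vstack([a,b]),(480,600)))
E
```

```text
[[503.33364493   0.         317.57354548]
 [  0.         503.33364493 196.2494809 ]
 [  0.           0.           1.        ]] (array([0.97194095, 0.68735273, 0.81248571]), array([-0.3799091 , -0.6482673 , -0.65992222]))
[[383.37202229   0.         316.70930553]
 [  0.         383.37202229 202.07014192]
 [  0.           0.           1.        ]] (array([ 0.55868679, -0.46285072,  0.70832883]), array([ 0.07180972,  0.65944258, -0.74838605]))
{'t': np.float64(0.05), 'qpos': array([ 1.269,  0.6  , -0.003,  1.6  ,  0.002,  0.943, -0.08 ]), 'joint_vel': array([ 0.001, -0.001, -0.001, -0.002, -0.002,  0.002, -0.   ]), 'joint_torque': array([ 6.0000e-03, -7.7871e+01,  1.5710e+00, -2.5891e+01,  1.3000e-02,
        6.0000e-03, -0.0000e+00]), 'ee_pos': array([ 0.161, -0.706,  0.23 ]), 'eef_rot': array([-0.001,  0.994,  0.112, -0.   ]), 'force': array([ 0.416, -1.456, -0.072]), 'wrist_torque': array([-0.006, -0.037, -0.003]), 'grip_width': np.float64(0.085)}
```

View pics/scene0.png

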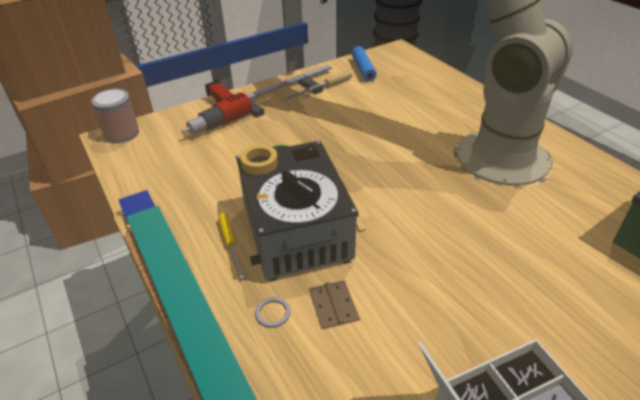

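View pics/side0.png

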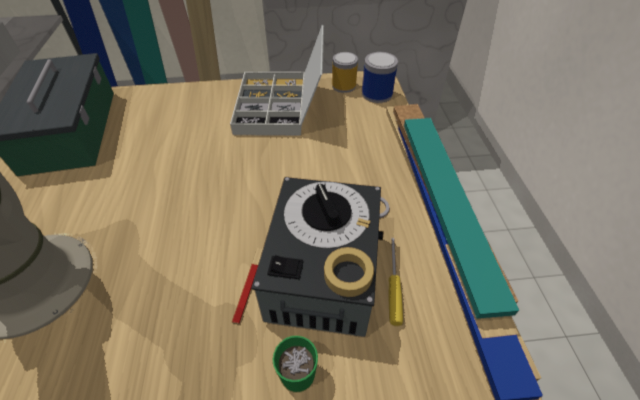

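The side view shows the dial at about (327,211), the tan tape near (363,222), the rocker at (287,267) and the roll at (349,271). The scene view shows the dial at (298,194). Next I'll zoom in on the dial.

```bash
python3 - <<'E'
from h import *
a=cv2.imread('pics/side0.png')[170:310,250:400];b=cv2.imread('pics/scene0.png')[140:240,230:365]
a=cv2.resize(a,None,fx=2.85,fy=2.85,interpolation=2);b=cv2.resize(b,(390,int(390/135*100)),interpolation=2)
c=np.zeros((400,800,3),np.uint8);a=a[:400,:410];c[:a.shape[0],:a.shape[1]]=a;c[:b.shape[0],410:]=b;cv2.imwrite('pics/crop.png',c)
d=load('side0')
for n,p,z in[('dial ctr plate',(327,214),.152),('tape',(363,222),.152),('rock',(287,267),.157),('c1',(289,179),.15),('c2',(381,187),.15),('c3',(373,300),.15),('c4',(260,290),.15),('roll',(349,268),.174)]: print(n,plane(d,p,z).round(3))
E
```

```text
dial ctr plate [ 0.621 -0.009  0.152]
tape [ 0.685 -0.035  0.152]
rock [ 0.541 -0.119  0.157]
c1 [0.556 0.093 0.15 ]
c2 [0.737 0.05  0.15 ]
c3 [ 0.672 -0.19   0.15 ]
c4 [ 0.495 -0.153  0.15 ]
roll [ 0.64  -0.143  0.174]
```

View pics/crop.png

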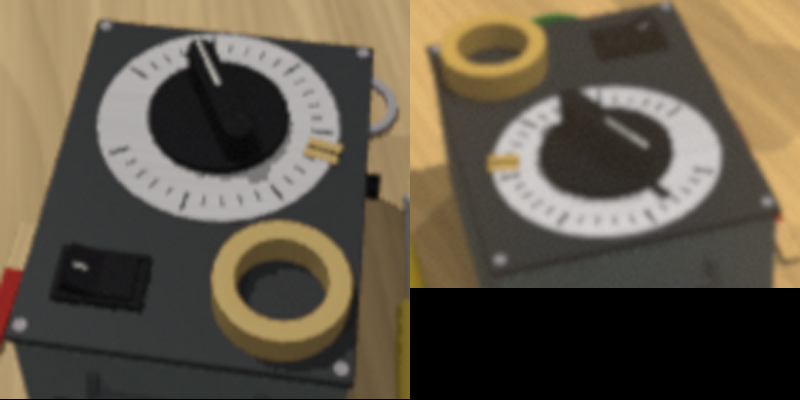

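Request:
play_rows([
  [0.45,-0.42,-0.17,0],
  [0.45,-0.42,-0.17,0],
  [0.45,-0.42,-0.17,0],
  [0.45,-0.42,-0.17,0],
  [0.45,-0.42,-0.17,0],
  [0.45,-0.42,-0.17,0],
  [0.45,-0.42,-0.17,0],
  [0.45,-0.42,-0.17,0],
  [0.45,-0.42,-0.17,0],
  [0.45,-0.42,-0.17,0],
  [0.45,-0.42,0,0],
  [0.45,-0.42,0,0],
], gripper=-1)

```text
t: 1.6
ee_pos: [0.4105, -0.3386, 0.3332]
eef_rot: [-0.0, 0.994, 0.112, -0.0]
force: [0.9, -0.3, -0.1]
grip_width: 0.0
```

Request:
play_rows([
  [0.4,-0.4,0,0],
  [0.4,-0.4,0,0],
  [0.4,-0.4,0,0],
  [0.4,-0.4,0,0],
  [0.4,-0.4,0,0],
  [0.4,-0.4,0,0],
  [0.4,-0.4,0,0],
  [0.4,-0.4,0,0],
  [0.4,-0.4,0,0],
  [0,0,0,-1],
  [0,0,0,-1],
  [0,0,0,-1],
])

```text
t: 3.1
ee_pos: [0.5722, -0.0809, 0.3328]
eef_rot: [-0.0, 0.973, 0.232, -0.0]
force: [-0.0, -0.1, 0.3]
grip_width: -0.0001
```

Request:
play_rows([
  [0,0,0,-1],
  [0,0,0,-1],
  [0,0,0,-1],
  [0,0,0,-1],
  [0,0,0,-1],
  [0,0,0,-1],
  [0,0,0,-1],
  [0,0,0,-1],
  [0,0,0,-1],
  [0,0,0,-1],
  [0,0,0,-1],
  [0,0,0,-1],
])

```text
t: 4.6
ee_pos: [0.5722, -0.0811, 0.3329]
eef_rot: [-0.0, 0.756, 0.655, -0.0]
force: [-0.3, -0.8, 0.4]
grip_width: -0.0001
```

```bash
python3 - <<'E'
from h import *
d,s=grab('wrist','w1'); print({k:np.round(v,3) for k,v in s.items()}); print(d['intrinsics'],np.round(d['mount'],3))
E
```

```text
{'t': np.float64(4.6), 'qpos': array([ 0.396,  0.354, -0.481,  1.799,  0.188,  1.034, -0.3  ]), 'joint_vel': array([ 0.102,  0.019, -0.143, -0.007,  0.062,  0.014,  0.571]), 'joint_torque': array([-8.3200e-01, -5.6636e+01, -3.6370e+00, -2.6927e+01, -9.0000e-02,
       -2.0000e-02, -9.5100e-01]), 'ee_pos': array([ 0.572, -0.081,  0.333]), 'eef_rot': array([-0.   ,  0.756,  0.655, -0.   ]), 'force': array([-0.348, -0.828,  0.374]), 'wrist_torque': array([0.028, 0.022, 0.001]), 'grip_width': np.float64(-0.0)}
[[309.70691629   0.         320.4624715 ]
 [  0.         309.70691629 199.09653482]
 [  0.           0.           1.        ]] [[-0.002 -0.96  -0.282  0.072]
 [ 1.    -0.001 -0.001  0.001]
 [ 0.    -0.282  0.96  -0.142]
 [ 0.     0.     0.     1.   ]]
```

View pics/w1.png

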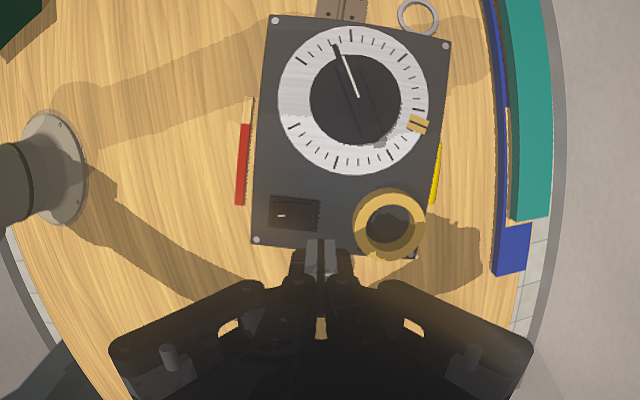

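The wrist view shows the pointer tip near (334,44), the tape near (418,124), the rocker's stripe at (281,215) and the roll at (389,223). I'll measure these now.

```bash
cat >> h.py <<'E'
def topdown(d,c,z,r=.11,ppm=3000):
    # orthographic patch of the plane z around c, up = world +y, right = +x
    n=int(r*ppm); g=np.arange(-n,n)/ppm; X,Y=np.meshgrid(c[0]+g,c[1]-g); s=d['state']
    w,a,b,e=s['eef_rot']; Rt=R.from_quat([a,b,e,w]).as_matrix(); M=np.array(d['mount']); o=np.array(s['ee_pos'])+Rt@M[:3,3]
    P=(np.stack([X,Y,np.full_like(X,z)],-1)-o)@(Rt@M[:3,:3]); q=np.hypot(P[...,0],P[...,1]); th=np.arctan2(q,P[...,2]); K=d['intrinsics']
    return cv2.remap(d['image'],(K[0,2]+K[0,0]*th*P[...,0]/q).astype('f4'),(K[1,2]+K[1,1]*th*P[...,1]/q).astype('f4'),1)[:,:,::-1]
E
python3 - <<'E'
from h import *
d=load('w1'); im=d['image']; hsv=cv2.cvtColor(im,cv2.COLOR_RGB2HSV)
m=((hsv[...,1]<40)&(hsv[...,2]>140)).astype('u1'); m[:20]=0;m[185:]=0;m[:,:265]=0;m[:,445:]=0
m=cv2.morphologyEx(m,cv2.MORPH_OPEN,np.ones((3,3),'u1'))
cs=max(cv2.findContours(m,0,2)[0],key=cv2.contourArea); P=np.array([plane(d,p[0],.152)[:2] for p in cv2.convexHull(cs)])
A=np.c_[2*P,np.ones(len(P))]; x=np.linalg.lstsq(A,(P**2).sum(1),rcond=None)[0]; c=x[:2]; print('plate',c,np.sqrt(x[2]+c@c))
for n,p in[('c1',(275,20)),('c2',(446,45)),('c4',(256,240))]: print(n,plane(d,p,.151).round(4))
for n,p,z in[('tip',(334,44),.155),('tape',(418,124),.153),('rockstripe',(281,215),.162),('roll',(389,223),.174)]:
    q=plane(d,p,z); v=q[:2]-c; print(n,q.round(4),np.hypot(*v).round(4),np.degrees(np.arctan2(v[1],v[0])))
cv2.imwrite('pics/td1.png',topdown(d,c,.153,.095))
E
```

```text
plate [ 0.61944591 -0.00310948] 0.07978123231456082
c1 [0.5504 0.0949 0.151 ]
c2 [0.729  0.0486 0.151 ]
c4 [ 0.488  -0.1423  0.151 ]
tip [0.6066 0.0574 0.155 ] 0.0618 102.0129520862768
tape [ 0.684  -0.0361  0.153 ] 0.0725 -27.07797243460166
rockstripe [ 0.525  -0.1125  0.162 ] 0.1445 -130.81251153725879
roll [ 0.638 -0.134  0.174] 0.1321 -81.94117119030206
```

View pics/td1.png

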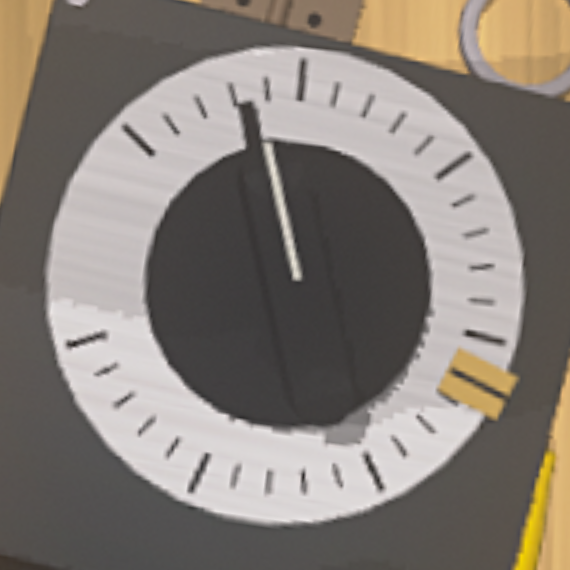

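Request:
play_rows([
  [0,0,0,-1],
  [0,0,0,-1],
  [0,0,0,-1],
  [0,0,0,-1],
  [0,0,0,-0.35],
  [0,0,0,0],
  [0.39,0.12,0,0],
  [0.39,0.12,0,0],
  [0.39,0.12,0,0],
  [0.39,0.12,0,0],
  [0,0,0.5,0],
  [0,0,0.5,0],
])

```text
t: 6.15
ee_pos: [0.582, 0.0169, 0.2728]
eef_rot: [0.0, 0.633, 0.774, 0.0]
force: [-0.6, -0.5, -0.4]
grip_width: 0.0002
```

```bash
python3 - <<'E'
from h import *
s=manip.get_state(); q=s['eef_rot']; print(s['ee_pos'],2*np.arctan2(q[2],q[1]),s['qpos'])
E
```

```text
[0.58201614 0.01690223 0.27277851] 1.7717069465053623 [ 0.27219975  0.4313675  -0.56089382  1.86380293  0.28263901  0.92483711
 -0.21832328]
```

Request:
play_rows([
  [0,0,0.45,0],
  [0,0,0.45,0],
  [0,0,0.45,0],
  [0,0,0.36,0],
  [0,0,0,0],
  [0,0.05,0,0],
  [0,0.05,0,0],
  [0,0,0,0],
])

```text
t: 7.15
ee_pos: [0.5884, 0.0177, 0.1714]
eef_rot: [0.001, 0.632, 0.775, 0.0]
force: [0.4, -0.4, -0.1]
grip_width: 0.0002
```

Request:
play_rows([
  [0,0.05,0,0],
  [0,0.05,0,0],
  [0,0,0,0],
])

```text
t: 7.52
ee_pos: [0.5927, 0.0189, 0.1705]
eef_rot: [-0.001, 0.632, 0.775, -0.001]
force: [-4.4, 0.2, 2.8]
grip_width: -0.0003
```

```bash
python3 - <<'E'
from h import *
d,s=grab('wrist','w2'); print(s['ee_pos'],s['force'],2*np.arctan2(s['eef_rot'][2],s['eef_rot'][1]))
c=(.6195,-.003)
cv2.imwrite('pics/td2.png',np.hstack([cv2.resize(d['image'][:,:,::-1],(640,400))[:400,160:560],cv2.resize(topdown(dict(d,state=s),c,.155,.095),(400,400))]))
E
```

```text
[0.59269599 0.01887137 0.17051579] [-4.3542743   0.20776755  2.78619962] 1.7729215097649087
```

View pics/td2.png

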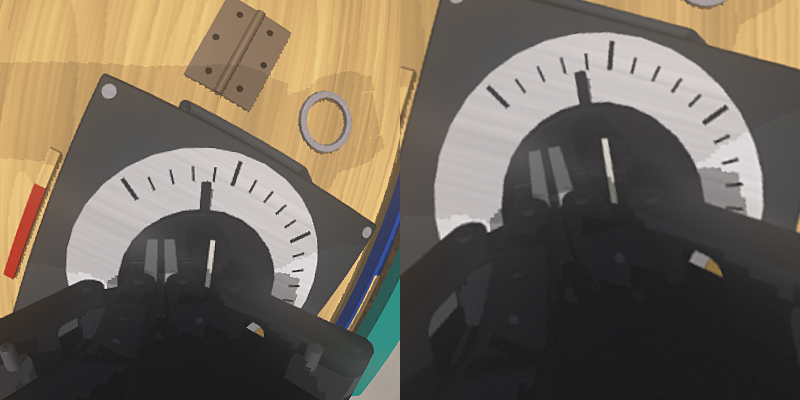

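Request:
play_rows([
  [0.028,0.037,0,1],
  [0.028,0.037,0,1],
  [0.028,0.037,0,1],
  [0.028,0.037,0,1],
  [0.028,0.037,0,1],
  [0.028,0.037,0,1],
  [0.028,0.037,0,1],
  [0.028,0.037,0,1],
  [0.028,0.037,0,1],
  [0.028,0.037,0,1],
  [0,0,0,0],
])

```text
t: 8.95
ee_pos: [0.6167, 0.0317, 0.1702]
eef_rot: [-0.0, 0.884, 0.468, -0.001]
force: [-5.4, -0.9, 1.1]
grip_width: -0.0001
```

```bash
cat >> h.py <<'E'
def dialang(f,c=np.array([.6195,-.003])):
    d,s=grab('wrist',f); d=load(f); w,a,b,e=s['eef_rot']; psi=2*np.arctan2(b,a)
    t=topdown(d,c,.155,.095); g=cv2.cvtColor(t,cv2.COLOR_BGR2GRAY); n=g.shape[0]/2
    an=np.radians(np.arange(-180,180,.25)); r=np.arange(.051,.060,.0005)*3000
    pr=np.mean([g[(n-k*np.sin(an)).astype(int),(n+k*np.cos(an)).astype(int)] for k in r],0)
    dark=pr<75; idx=np.degrees(an)[dark]
    seg=np.split(idx,np.where(np.diff(idx)>.6)[0]+1) if len(idx) else []
    v=c-np.array(s['ee_pos'])[:2]; u=np.array([np.cos(psi),np.sin(psi)]); p=np.array([np.sin(psi),-np.cos(psi)])
    print('t',s['t'],'psi deg',np.degrees(psi).round(1),'c in tool',(v@u).round(4),(v@p).round(4),'z',s['ee_pos'][2].round(4),'F',np.round(s['force'],1),'q7',s['qpos'][6].round(2))
    print([(round(x.mean(),1),round(np.ptp(x),1)) for x in seg])
    return t
E
python3 - <<'E'
from h import *
t=dialang('w3'); cv2.imwrite('pics/td3.png',t)
E
```

```text
t 8.95 psi deg 55.8 c in tool -0.0271 0.0219 z 0.1702 F [-5.4 -0.9  1.1] q7 -0.95
[(np.float64(-129.8), np.float64(100.5)), (np.float64(-60.5), np.float64(23.5)), (np.float64(53.6), np.float64(4.8)), (np.float64(164.5), np.float64(30.5))]
```

Request:
play_rows([
  [0.028,0.037,0,1],
  [0.028,0.037,0,1],
  [0.028,0.037,0,1],
  [0.028,0.037,0,1],
  [0.028,0.037,0,1],
  [0.028,0.037,0,1],
  [0.028,0.037,0,1],
  [0.028,0.037,0,1],
  [0.028,0.037,0,1],
  [0.028,0.037,0,1],
  [0.028,0.037,0,1],
  [0,0,0,0],
])

```text
t: 10.5
ee_pos: [0.6457, 0.0222, 0.1705]
eef_rot: [-0.0, 0.999, 0.048, 0.0]
force: [-1.8, 3.1, -2.5]
grip_width: 0.0
```

```bash
python3 - <<'E'
from h import *
t=dialang('w4'); cv2.imwrite('pics/td4.png',t)
E
```

```text
t 10.5 psi deg 5.5 c in tool -0.0284 0.0226 z 0.1705 F [-1.8  3.1 -2.5] q7 -1.61
[(np.float64(-154.8), np.float64(50.5)), (np.float64(-115.8), np.float64(12.5)), (np.float64(5.8), np.float64(5.0)), (np.float64(138.6), np.float64(82.3))]
```

Request:
play_rows([
  [0.028,0.039,0,1],
  [0.028,0.039,0,1],
  [0.028,0.039,0,1],
  [0.028,0.039,0,1],
  [0.028,0.039,0,1],
  [0.028,0.039,0,1],
  [0,0,0,0],
])

```text
t: 11.42
ee_pos: [0.6546, 0.007, 0.1707]
eef_rot: [-0.0, 0.982, -0.191, 0.001]
force: [0.5, 2.7, -2.4]
grip_width: 0.0001
```

```bash
python3 - <<'E'
from h import *
t=dialang('w5'); cv2.imwrite('pics/td5.png',t)
E
```

```text
t 11.425 psi deg -22.0 c in tool -0.0287 0.0224 z 0.1707 F [ 0.5  2.7 -2.4] q7 -1.96
[(np.float64(-168.5), np.float64(23.0)), (np.float64(-143.9), np.float64(11.2)), (np.float64(-21.6), np.float64(4.8)), (np.float64(124.9), np.float64(109.8))]
```

View pics/td5.png

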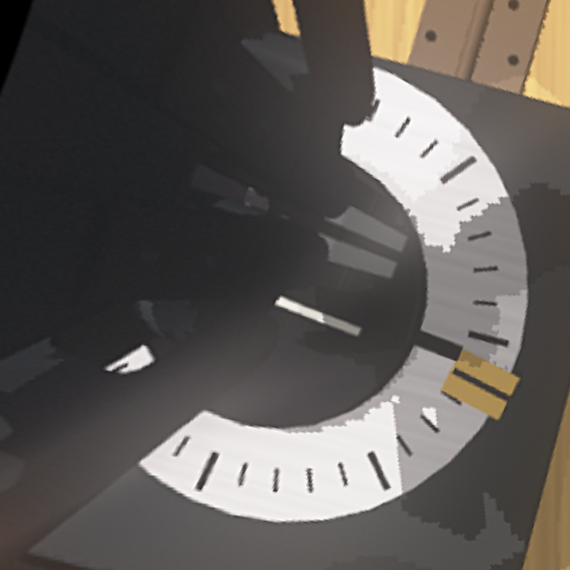

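Request:
play_rows([
  [0.014,0.02,0,0.5],
  [0.014,0.02,0,0.5],
  [0.003,0.004,0,0.1],
  [0,0,0,0],
  [0,0,0,0],
])

```text
t: 12.1
ee_pos: [0.6552, 0.0033, 0.1709]
eef_rot: [-0.0, 0.972, -0.235, 0.001]
force: [4.5, 3.4, -3.3]
grip_width: -0.0001
```

```bash
python3 - <<'E'
from h import *
t=dialang('w6'); cv2.imwrite('pics/td6.png',t[200:470,330:570])
E
```

```text
t 12.1 psi deg -27.2 c in tool -0.0289 0.0219 z 0.1709 F [ 4.5  3.4 -3.3] q7 -2.02
[(np.float64(-170.9), np.float64(18.2)), (np.float64(-149.2), np.float64(10.0)), (np.float64(-27.6), np.float64(4.7)), (np.float64(122.2), np.float64(115.0))]
```

Request:
play_rows([
  [0,-0.08,0,0],
  [0,-0.17,0,0],
  [0,0,-0.2,0],
  [0,0,-0.5,0],
  [0,0,-0.5,0],
  [0,0,-0.5,-0.9],
  [0,0,-0.3,-1],
  [0,0,0,-0.9],
  [0,0,0,0],
])

```text
t: 13.28
ee_pos: [0.6612, 0.0164, 0.2916]
eef_rot: [-0.0, 0.992, -0.126, 0.0]
force: [0.5, 0.4, 0.6]
grip_width: -0.0001
```

```bash
python3 - <<'E'
from h import *
t=dialang('w7'); cv2.imwrite('pics/td7.png',np.hstack([load('w7')['image'][:,:,::-1],np.zeros((400,0,3),'u1')]))
E
```

```text
t 13.275 psi deg -14.4 c in tool -0.0356 0.0292 z 0.2916 F [0.5 0.4 0.6] q7 -1.87
[(np.float64(-27.5), np.float64(4.0)), (np.float64(133.5), np.float64(7.5)), (np.float64(160.2), np.float64(19.0))]
```

View pics/td7.png

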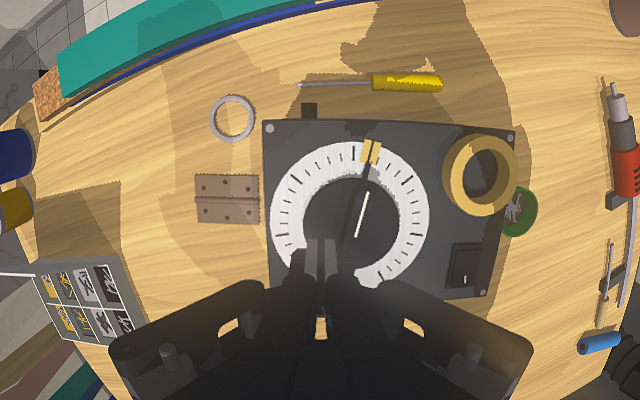

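The dial reads −27.5° against the line at −27.0°, and the pointer meets the tape at about (371,155). Next I'll locate the rocker.

```bash
python3 - <<'E'
from h import *
e=np.array([np.cos(-.251),np.sin(-.251)]); yv=np.array([-e[1],e[0]])
for f,c,st in(('w1',(294,213),(281,215)),('w7',(465,265),(464,279))):
    d=load(f); a=plane(d,c,.156)[:2]; b=plane(d,st,.163)[:2]; print(f,a.round(4),b.round(4),'on est',(a-.015*e).round(4),'stripe in case frame from centre',((b-a)@e).round(4),((b-a)@yv).round(4))
t=topdown(load('w1'),a,.156,.05,4000); t2=topdown(load('w7'),a,.156,.05,4000); cv2.imwrite('pics/rk.png',np.hstack([t,t2])); print(a)
E
```

```text
w1 [ 0.5385 -0.1142] [ 0.5252 -0.1122] on est [ 0.5239 -0.1105] stripe in case frame from centre -0.0134 -0.0013
w7 [ 0.5391 -0.1161] [ 0.526  -0.1112] on est [ 0.5245 -0.1124] stripe in case frame from centre -0.0138 0.0015
[ 0.53906071 -0.11608362]
```

View pics/rk.png

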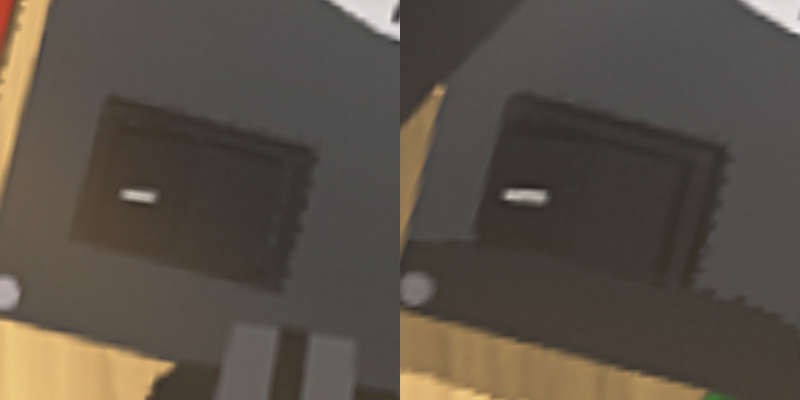

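Request:
play_rows([
  [-0.28,0.44,0,0],
  [-0.28,0.44,0,0],
  [-0.28,0.44,0,0],
  [-0.28,0.44,0,0],
  [-0.28,0.44,0,0],
  [-0.28,0.43,0,0],
  [0,0,0.5,0],
  [0,0,0.5,0],
  [0,0,0.5,0],
  [0,0,0.4,0],
  [0,0,0,0],
])

```text
t: 14.7
ee_pos: [0.5234, -0.111, 0.1753]
eef_rot: [0.0, 0.992, -0.126, -0.002]
force: [0.5, 0.1, 0.6]
grip_width: -0.0002
```

Request:
play_rows([
  [0,0,0.08,0],
  [0,0,0.08,0],
  [0,0,0.07,0],
  [0,0,0,0],
])

```text
t: 15.2
ee_pos: [0.5244, -0.1111, 0.1629]
eef_rot: [-0.0, 0.992, -0.125, -0.0]
force: [-0.0, -0.6, 0.3]
grip_width: -0.0001
```

Request:
play_rows([
  [0,0,0.04,0],
  [0,0,0.04,0],
  [0,0,0.03,0],
  [0,0,0,0],
])

```text
t: 15.7
ee_pos: [0.5244, -0.111, 0.157]
eef_rot: [-0.0, 0.992, -0.125, 0.0]
force: [-5.3, 1.0, 13.4]
grip_width: -0.0
```

Request:
play_rows([
  [0,0,0.02,0],
  [0,0,0,0],
  [0,0,0,0],
  [0,0,-0.2,0],
  [0,0,-0.5,0],
  [0,0,-0.5,0],
  [0,0,-0.5,0],
  [-0.3,0,-0.5,0],
  [-0.3,0,-0.3,0],
  [0,0,0,0],
])

```text
t: 16.95
ee_pos: [0.4896, -0.1022, 0.3064]
eef_rot: [-0.0, 0.992, -0.125, 0.001]
force: [0.9, 0.5, 0.6]
grip_width: 0.0001
```

```bash
python3 - <<'E'
from h import *
t=dialang('w8'); d=load('w8'); a=np.array([.5388,-.115]); t1=topdown(load('w7'),a,.156,.045,3000); t2=topdown(d,a,.156,.045,3000)
cv2.imwrite('pics/fin.png',np.hstack([d['image'][:,:,::-1],np.vstack([cv2.convertScaleAbs(cv2.resize(x,(160,200)),alpha=2) for x in(t1,t2)])]))
e,_=grab('side','s8'); e0=load('side0')
z=np.array(e['z_map']);z0=e0['z_map']; print('rocker depth side change', [(p,round(float(z[p[1],p[0]]-z0[p[1],p[0]]),4)) for p in[(278,265),(283,266),(290,268),(297,269)]])
E
```

```text
t 16.95 psi deg -14.4 c in tool 0.1012 -0.1283 z 0.3064 F [0.9 0.5 0.6] q7 -1.68
[(np.float64(-27.9), np.float64(5.8))]
rocker depth side change [((278, 265), 0.0061), ((283, 266), 0.0012), ((290, 268), -0.0067), ((297, 269), -0.009)]
```

View pics/fin.png

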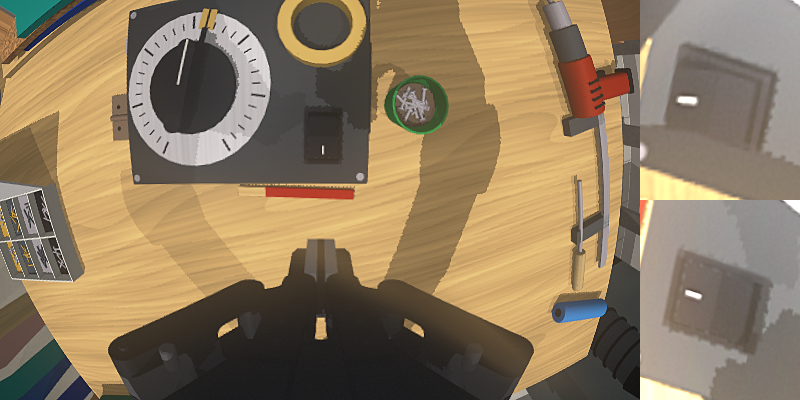

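The rocker's front dropped about 6 mm and its back rose 7–9 mm, so it is fully over. The pointer at (205,28) still meets the tape line, and the loose things are in place, so I'll hand it in.

```bash
python3 -c "
from bench import manip
print(manip.sign_off())"
```

```text
the job is handed in; nothing more can be done
None
```

I turned the dial clockwise about 129° to the tape's line and pressed the rocker on, then handed the job in at about 17 s of the 54 s allowed. No verdict is reported at hand-in.

- **Dial:** I pushed one flank of the grip bar with the shut fingertips in an arc, so the bar was never pinched. The pointer read −27.5° after backing off and −27.9° in the last wrist view. The line is at −27.0°, so the error is about 0.5–1 mm, inside the 3.5 mm limit.
- **Rocker:** I pressed the raised half down to 157 mm and felt about 13 N at the stop. Side-camera depth before and after shows the front half about 6 mm lower and the back half 7–9 mm higher, which fits fully on (0.42 rad).
- **Loose things:** In the last wrist picture, the roll, cup and pencil looked undisturbed. The hinge was only partly in view there. The ring and screwdriver were out of that view and were last seen in place before I pressed the rocker. I did not measure any of their positions.
- **Arm:** It ended clear of everything, about 15 cm above the transformer's top.

None of the checks failed or disagreed.

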